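Set out the mobile-phase station

TASK

Set up the bench for mixing mobile phase: stand the large bottle, the small bottle, the beaker and the measuring cylinder each in the metal nest bored to fit it, right down on the floor of the nest and upright. Set each one down rather than letting it drop, tip none over, and leave the timer and the vial rack where they are.

Things in the scene. Friction and masses are not known exactly. Their poses are not given: they have to be found in the camera images.
- bottle_large: The larger of two screw-cap laboratory bottles: body 70 mm in diameter, 145 mm tall in all, upright on the bench, 0.4 to 0.7 kg. Its cap is 46 mm in diameter and takes the top 22 mm; below it the shoulder widens, so it is gripped by the cap. Origin: centre of its underside; z up.
- bottle_small: The smaller screw-cap bottle: body 56 mm in diameter, 111 mm tall in all, upright on the bench, 0.2 to 0.3 kg. Its cap is 43 mm in diameter and takes the top 22 mm. Origin: centre of its underside; z up.
- beaker: Empty 50 ml beaker, open at the top, 46 mm in diameter and 56 mm tall, upright on the bench, about 0.04 kg. It is gripped across the outside. Origin: centre of its underside; z up.
- cylinder: 50 ml measuring cylinder standing upright, 177 mm tall, about 0.1 kg: a tube 28 mm in diameter on a hexagonal foot 6 mm thick, 45 mm across flats and 52 mm across corners. Origin: centre of the foot's underside; z up, x points to a corner of the foot (every 60 degrees looks the same).
- nest_large: Dark grey metal nest fixed to the bench, round, 92 mm outside, 26 mm high, with the widest round bore. The bore is 76 mm wide, its flat floor 6 mm above the bench, straight up to 16 mm, then flared to 86 mm at the mouth. Made for the larger bottle. Origin: on its axis at bench level; z up. The nests change places between starts.
- nest_medium: Dark grey metal nest fixed to the bench, round, 78 mm outside, 26 mm high, with the middle-sized round bore. The bore is 62 mm wide, its flat floor 6 mm above the bench, straight up to 16 mm, then flared to 72 mm at the mouth. Made for the smaller bottle. Origin: on its axis at bench level; z up. The nests change places between starts.
- nest_small: Dark grey metal nest fixed to the bench, round, 68 mm outside, 26 mm high, with the smallest round bore. The bore is 52 mm wide, its flat floor 6 mm above the bench, straight up to 16 mm, then flared to 62 mm at the mouth. Made for the beaker. Origin: on its axis at bench level; z up. The nests change places between starts.
- nest_hex: Dark grey metal nest fixed to the bench, hexagonal inside and out, 67 mm across flats outside, 26 mm high. The bore is 51 mm across flats, its flat floor 6 mm above the bench, straight up to 16 mm, then flared to 61 mm at the mouth. For the cylinder's foot, turned to match within 10 degrees. Origin: on its axis at bench level; z up, x to a corner (every 60 degrees alike).
- timer: Bench timer with three buttons, 64 x 64 x 20 mm, lying loose among the vessels and nests; not to be moved. Origin: centre of its underside. All the work lies in a bay about 0.36 m wide between two tall instruments (over 0.4 m); the bay runs back from the bench's front edge, 30 degrees to the left of straight ahead.
- vial_rack: Rack of small capped vials, 64 x 120 x 37 mm, lying loose to the right of the work in front of the right-hand instrument, whose front is only about 0.1 m back from the bench edge (an arm swung across there outstretched would hit it); not to be moved. Origin: centre of its underside.

How it is judged:
By the outcome, as a careful person would: the job done as asked, in the order asked, and still so for the second after the job is handed in, with the robot touching nothing.
It also fails if it takes over 120 s, if anything falls off the work surface, if the arm or the gripper's body presses on something with over 40 N, if the wrist force passes 120 N, or if a joint passes its speed limit or range.

ROBOT

A 6-joint arm with a two-finger parallel gripper is mounted at the origin on a cart in front of the work surface, level with it; the furniture and walls round the work are solid. World frame = base frame: x ahead of the robot, y to its left, z up, the work surface at z = 0. Lengths are in mm, angles in rad, forces in N, time in s.
With the tool pointing down it reaches from about 350 to 925 mm from the base axis. Payload 6.4 kg.
Tool frame: the origin (TCP) lies on the centre line of the jaws, within the pads' length; the fingertips stand 11 mm ahead of it and the grasp point (between the pads) lies 8 mm behind it (env.tips_ahead is the distance from the TCP to the fingertips, in mm); z points along the fingers, y is the line along which they close (so a half turn about z gives the same grasp; the last joint's range is limited). The gripper opens to 85 mm and grips with 20 to 120 N. Pads are 22 mm wide; open, the fingers measure 114 mm over their backs; the gripper's body (76 mm by 85 mm) begins 54 mm behind the grasp point. The pads swing forward as they close: fully open they stand 13 mm farther back than shut.
Start: joints at [-1.429, 0.245, 1.558, -0, 1.339, -0.174], TCP at [201.88, -617.866, 242.29] pointing down, gripper open.
Joint ranges: [-3.13, 3.13], [-1.02, 2.26], [0.13, 2.54], [-0.95, 4.09], [0.21, 2.88], [-2.74, 2.74]. Speed limits (rad/s): [2.57, 2.57, 3.14, 3.14, 3.14, 3.14].

INTERFACE

Orientations are given as a unit quaternion [x, y, z, w].
In Python, from cell import env, grab_frame, ticket gives the robot as it stands. The module is installed in compiled form; this text tells all that it offers.
- The arm moves only by the tool creep_tool, called after ">>>" as name([rows], argument=value, ...), one row to a line, values as JSON. Schema: {"type":"object","properties":{"plan":{"type":"array","items":{"type":"array","items":{"type":"array","items":{"type":"number"},"minItems":7,"maxItems":7},"minItems":1,"maxItems":8},"minItems":1,"maxItems":1},"grip_n":{"type":"number"},"only":{"type":"string"},"quiet":{"type":"boolean"},"lines":{"type":"string"}},"required":["plan"],"additionalProperties":false}. plan is a list that holds a single list of rows (three levels of brackets), with 1 to 8 rows, each of 7 numbers: a rotation vector rx, ry, rz in shares of 2 rad (1.0 is 2 rad), then dx, dy, dz in shares of the most that a row can go, 1 being 62.5 mm, then the finger opening in mm; each row shifts and turns the commanded pose from where the row before left it, along the tool's axes as they then stand; what a row does not reach is not made up. A row lasts 1/8 s, in which the tool goes at most 62.5 mm and 0.188 rad, less where a joint would pass 70% of its speed; a pose out of reach is approached as far as the arm can. The fingers move at their own pace and stop on an object; grip_n is the grip in N (left out, the last holds). Time passes only in rows, so rows that do not move let the fingers close. The tool returns the time, the measured TCP pose, the force, the opening and the grip force at its end. only (a regular expression) keeps the lines of the reply that match it, lines (a string "A,B") keeps lines A to B, and quiet returns only ok. Shift and turn numbers lie between -1 and 1, and a call with a number outside is refused. Input that does not fit is refused with a message, and nothing moves.
- env.get_obs(): the state, without advancing time (a new reading comes with each control period).
- grab_frame(name): name is "side" or "top"; returns a dict with "image" (400x640x3 uint8, red, green, blue), "range_z" (400x640 float32, mm along the optical axis (not along the pixel's ray), 0 where there is no reading), "camera_matrix" (3x3 intrinsics, pixels), "eye" and "orientation" of the camera in the world. Camera axes: x right, y up, looking along -z (the intrinsics and any distortion apply to the point x, -y, -z); pixel columns grow to the right and rows downward; lengths in mm; the calibration is good to about 2 mm. A picture is of the moment at which its call begins.
- ticket.finish_job(): hands the job in; it is judged then, once.
The state is a dict: "time_s": time; "joint_pos": joint angles; "joint_velocities": joint speeds; "effort": joint torques, N m; "tcp_pos": TCP position; "eef_rot": TCP orientation; "ft_force": force on the tool from outside, world axes, zero at the start; "ft_torque": the same for the moment, N m; "opening": finger opening in mm; "finger_force": force on a finger pad.
Only numpy, scipy, OpenCV 4.12 (cv2) and the standard library are available. Lean on these libraries where they do the work, as an engineer would, in place of code of your own. Each camera call takes 0.05 s, during which the arm holds its last target. There are 200 camera calls.

## Working session

There is one attempt and no reset: what is moved stays moved. The work goes in short steps, Python scripts to look and compute and a tool call to move; the robot and the scene stay as the last step left them, time stands still between calls to the robot, and variables do not carry over. Pictures are saved under pics/ and viewed, at most 14 in all, crops included, and the job is handed in when it is done.

```bash
mkdir -p pics
```

Create h.py:
```python
import numpy as np, cv2
from cell import env, grab_frame, ticket
from scipy.spatial.transform import Rotation as R
def world(f,u,v,z=None):
    K=np.array(f["camera_matrix"]);o=f["orientation"];o=np.array(o)
    M=R.from_quat(o).as_matrix() if o.size==4 else o
    p=np.stack([(u-K[0,2])/K[0,0],-(v-K[1,2])/K[1,1],-np.ones_like(u,float)],-1)
    d=p@M.T; e=np.array(f["eye"])
    if z is None: return e+d*f["range_z"][np.int32(v),np.int32(u)][...,None]
    return e+d*((z-e[2])/d[...,2])[...,None]
def cloud(f):
    v,u=np.mgrid[0:400,0:640]; return world(f,u,v)
```

Run:
```python
from h import *
for n in("top","side"):
    f=grab_frame(n);cv2.imwrite(f"pics/{n}0.png",f["image"][...,::-1]);np.savez(f"{n}0.npz",**f)
    print(n,{k:np.round(v,3).tolist() for k,v in f.items() if k not in("image","range_z")})
print(env.get_obs())
```

```text
top {'camera_matrix': [[449.341, 0.0, 320.994], [0.0, 449.341, 196.495], [0.0, 0.0, 1.0]], 'eye': [424.055, 166.24, 1060.428], 'orientation': [0.022, -0.021, -0.705, 0.708]}
side {'camera_matrix': [[474.866, 0.0, 309.393], [0.0, 474.866, 198.052], [0.0, 0.0, 1.0]], 'eye': [1205.725, 863.892, 549.254], 'orientation': [0.201, 0.482, 0.791, 0.319]}
{'time_s': 0.1, 'joint_pos': array([-1.42911156e+00,  2.45760864e-01,  1.55891376e+00,  2.45459209e-05,
        1.33869491e+00, -1.74089292e-01]), 'joint_velocities': array([-0.00145653, -0.00285752, -0.00283799,  0.00032988,  0.0003149 ,
       -0.00029004]), 'effort': array([ 3.97017152e-05, -4.30673432e+01, -3.27128398e+01, -9.05241995e-05,
        2.84546360e-03, -1.33359453e-05]), 'tcp_pos': array([ 201.80675089, -617.3641682 ,  241.26822191]), 'eef_rot': array([ 9.87561770e-01,  1.57229011e-01,  2.63338766e-05, -8.88129066e-04]), 'ft_force': array([-0.45921291,  0.29878265, -0.69821603]), 'ft_torque': array([-0.05228134,  0.03746915,  0.06235389]), 'finger_force': 0.0, 'opening': 85.37200332988343}
```

View pics/top0.png

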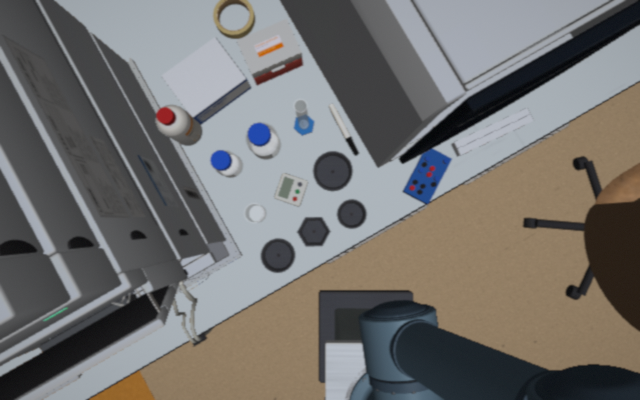

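View pics/side0.png

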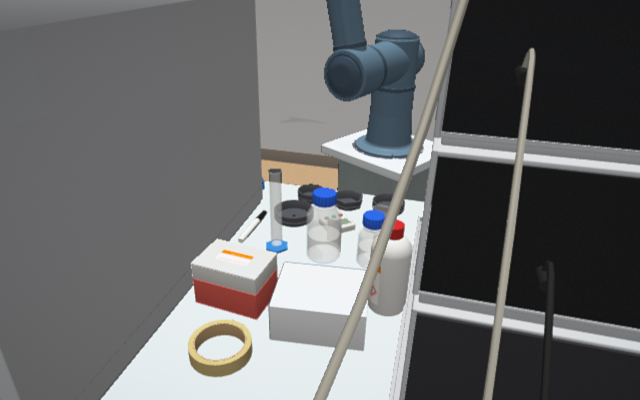

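The top view shows the small cap at (225,161), the large cap at (262,138), the cylinder foot at (303,124) and the beaker at (256,213). The nests are large (333,170), small (352,213), hex (314,231) and medium (278,255), and the timer is at (291,189). The side view confirms that everything is upright.

Create m.py:
```python
from h import *
f=dict(np.load("top0.npz")); P=cloud(f); im=f["image"]; hsv=cv2.cvtColor(im,cv2.COLOR_RGB2HSV)
v,u=np.mgrid[0:400,0:640]
def comp(mask,c):
    n,l,s,ce=cv2.connectedComponentsWithStats(mask.astype(np.uint8)); ids=[i for i in range(1,n) if s[i,4]>15]
    i=min(ids,key=lambda i:np.hypot(*(ce[i]-c))); return l==i,s[i],ce[i]
def circ(m,z):
    c=max(cv2.findContours(m.astype(np.uint8),0,1)[0],key=cv2.contourArea)
    c=cv2.convexHull(c)[:,0].astype(float)
    w=world(f,c[:,0],c[:,1],z)[:,:2]; (cc,r)=cv2.minEnclosingCircle(w.astype(np.float32)); return np.round(cc,1),round(2*r,1),w
blue=(hsv[...,0]>95)&(hsv[...,0]<130)&(hsv[...,1]>130)
for n,c,z in(("small",(225,161),111),("large",(262,138),145),("foot",(303,124),6)):
    m,s,ce=comp(blue,np.array(c)); q=P[m]; d=q[q[:,2]>z-6]
    print(n,s,circ(m,z)[:2],"depth z",np.round(np.percentile(q[:,2],[5,50,95]),1),"topc",len(d),np.round(d.mean(0),1) if len(d) else 0)
    if n=="foot": w=circ(m,z)[2]; print(np.round(w,1).tolist())
dark=hsv[...,2]<95
for n,c in(("nL",(333,170)),("nS",(352,213)),("nH",(314,231)),("nM",(278,255))):
    m,s,ce=comp(dark,np.array(c)); q=P[m]; d=q[(q[:,2]>20)&(q[:,2]<32)]
    top=m&(P[...,2]>20)
    print(n,s,circ(m,26)[:2],circ(top,26)[:2],np.round(np.percentile(q[:,2],[5,50,95]),1))
    if n=="nH": w=circ(m,26)[2]; print(np.round(w,1).tolist())
g=P[190:235,235:278]; mm=np.zeros((400,640),bool); mm[190:235,235:278]=(g[...,2]>45)&(g[...,2]<65)
print("beaker",mm.sum(),circ(mm,56)[:2])
for uv in((256,213),(300,105),(301,112),(291,189),(427,176)): print(uv,np.round(P[uv[1],uv[0]],1))
cr=cv2.resize(im[85:285,180:400],None,fx=3,fy=3,interpolation=cv2.INTER_CUBIC); cv2.imwrite("pics/c1.png",cr[...,::-1][:600])
```

```bash
python3 m.py
```

```text
small [211 151  20  19 300] (array([558.9, 382.7]), 42.3) depth z [106.  111.1 114.1] topc 289 [559.3 382.1 114.5]
large [248 123  22  23 385] (array([608.8, 297.1]), 46.4) depth z [142.  145.2 148.1] topc 378 [608.2 296.4 150. ]
foot [295 118  18  17 138] (array([659.3, 210.9]), 44.8) depth z [ 3.6  7.  64.9] topc 138 [646.9 208.5  40.1]
[[675.6, 197.6], [668.4, 190.4], [656.4, 190.4], [646.8, 192.7], [644.4, 195.1], [642.0, 199.8], [637.1, 214.0], [641.9, 221.1], [651.5, 230.7], [663.5, 230.8], [673.1, 228.5], [675.6, 200.0]]
nL [ 314  152   38   39 1155] (array([547.5, 142. ]), 89.7) (array([547.5, 142. ]), 89.7) [ 3.8  7.6 26.5]
nS [338 200  28  28 618] (array([448.3,  98.4]), 64.6) (array([448.3,  98.4]), 64.6) [ 4.   8.  26.8]
nH [298 218  31  28 658] (array([407.2, 185.4]), 70.7) (array([407.2, 185.4]), 70.7) [ 3.8  8.1 27. ]
[[438.1, 168.1], [435.8, 165.8], [412.9, 151.9], [403.7, 151.9], [378.6, 165.6], [376.2, 181.6], [376.1, 202.2], [378.4, 204.5], [401.2, 218.4], [405.7, 220.8], [408.0, 220.8], [412.6, 218.5], [433.3, 207.2], [437.9, 202.6]]
nM [262 239  33  33 851] (array([352.7, 266.9]), 75.8) (array([352.7, 267. ]), 75.8) [ 3.7  8.  26.7]
beaker 103 (array([449.4, 319.2]), 45.1)
(256, 213) [449.5 321.1   3.3]
(300, 105) [671.5 212.6 138.2]
(301, 112) [646.7 208.5 177.8]
(291, 189) [505.  238.   21.3]
(427, 176) [534.8 -74.   37. ]
```

View pics/c1.png

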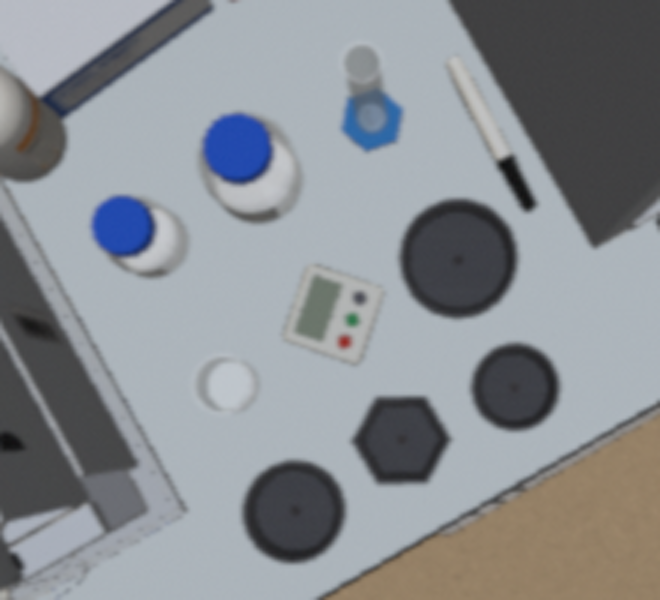

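The crop shows the foot's corners near image-vertical and the hex nest's corners near image-horizontal, so the foot needs a turn of about 30°. All heights and diameters match the sizes given. I'll retract first, then swing in on a tight circle (R about 400) to stay clear of the right-hand instrument.

Careful with the scale: shifts go in shares of 62.5 mm and turns go in shares of 2 rad. That gives: -60 mm is -0.96, -40 mm is -0.64.

>>> creep_tool([
  [[0, 0, 0, 0, -0.64, 0, 85], [0, 0, 0, 0, -0.96, 0, 85], [0, 0, 0, 0, -0.96, 0, 85], [0, 0, 0, 0, -0.96, 0, 85], [0, 0, 0, 0, -0.4, 0, 85], [0, 0, 0, 0, 0, 0, 85]],
])

```text
time_s: 0.85
tcp_pos: [125.6, -384.0, 242.0]
eef_rot: [0.988, 0.157, -0.0, 0.0]
ft_force: [0.1, 0.1, 0.9]
opening: 85.1
finger_force: 0.0
```

Add to m.py:
```python
print('---')
def hexang(w):  # 6th-harmonic phase of the outline about its hull centre
    p=cv2.convexHull(w.astype(np.float32))[:,0]; n=np.roll(p,-1,0)-p; L=np.hypot(*n.T); a=np.arctan2(n[:,1],n[:,0])
    return np.degrees(np.angle((L*np.exp(6j*(a-np.pi/2+np.pi/6))).sum())/6)
big=cv2.resize(im,None,fx=4,fy=4,interpolation=cv2.INTER_CUBIC); hb=cv2.cvtColor(big,cv2.COLOR_RGB2HSV).astype(int)
def bigc(mask,c,z):
    m,s,ce=comp(mask,np.array(c)*4.); k=cv2.convexHull(max(cv2.findContours(m.astype(np.uint8),0,1)[0],key=cv2.contourArea))[:,0]
    return world(f,(k[:,0]+.5)/4-.5,(k[:,1]+.5)/4-.5,z)[:,:2]
wf=bigc((hb[...,0]>95)&(hb[...,0]<130)&(hb[...,1]>90),(303,124),6); wn=bigc(hb[...,2]<110,(314,231),26)
for w in(wf,wn): print(hexang(w),cv2.minEnclosingCircle(w.astype(np.float32)),w.min(0),w.max(0))
for n,c in(("L",(333,170)),("S",(352,213)),("M",(278,255))): print(n,cv2.minEnclosingCircle(bigc(hb[...,2]<110,c,26).astype(np.float32)))
print("tubetop",world(f,np.array(300.7),np.array(105.7),177))
for uv in((378,165),(410,160),(545,152),(370,237)): print("bench",uv,np.round(world(f,np.array(uv[0]),np.array(uv[1]),0),0))
```

```bash
python3 m.py | sed -n '/---/,$p'
```

```text
---
-12.533953 ((660.0160522460938, 210.45913696289062), 24.667665481567383) [635.64612555 187.15906832] [679.53587475 233.40302299]
-28.7582 ((407.61236572265625, 185.69546508789062), 36.5506706237793) [375.26730211 149.33396148] [440.06597546 222.2240174 ]
L ((547.642578125, 142.54763793945312), 45.83208465576172)
S ((448.3758544921875, 98.34599304199219), 33.12391662597656)
M ((352.9310607910156, 267.34600830078125), 38.84392166137695)
tubetop [659.62052226 209.21640205 177.        ]
bench (378, 165) [565.  33.   0.]
bench (410, 160) [577. -43.   0.]
bench (545, 152) [ 597. -364.    0.]
bench (370, 237) [394.  53.   0.]
```

Scaled: 57 mm is 0.912, -0.142 rad is -0.071.

>>> creep_tool([
  [[0, 0, -0.071, 0.912, 0, 0, 85], [0, 0, -0.071, 0.912, 0, 0, 85], [0, 0, -0.071, 0.912, 0, 0, 85], [0, 0, -0.071, 0.912, 0, 0, 85], [0, 0, -0.071, 0.912, 0, 0, 85], [0, 0, -0.071, 0.912, 0, 0, 85]],
])

```text
time_s: 1.6
tcp_pos: [388.0, -177.6, 242.4]
eef_rot: [0.833, 0.553, 0.0, 0.0]
ft_force: [1.0, -0.4, 0.3]
opening: 85.2
finger_force: 0.0
```

>>> creep_tool([
  [[0, 0, -0.071, 0.912, 0, 0, 85], [0, 0, -0.071, 0.912, 0, 0, 85], [0, 0, -0.071, 0.912, 0, 0, 85], [0, 0, -0.071, 0.912, 0, 0, 85], [0, 0, -0.071, 0.912, 0, 0, 85], [0, 0, -0.071, 0.912, 0, 0, 85], [0, 0, 0, 0, 0, 0, 85]],
])

```text
time_s: 2.48
tcp_pos: [401.5, 156.2, 242.1]
eef_rot: [0.529, 0.849, 0.0, -0.0]
ft_force: [0.2, -0.5, -0.2]
opening: 85.2
finger_force: 0.0
```

Add to h.py:
```python
def go(x,y,z):
    o=env.get_obs(); r=R.from_quat(o["eef_rot"]); d=np.array([x,y,z])-o["tcp_pos"]
    X=r.as_matrix()
    print("tcp",np.round(o["tcp_pos"],1),"delta tool",np.round(r.inv().apply(d),1),"x ang",round(np.degrees(np.arctan2(X[1,0],X[0,0])),2),"tilt",np.round(X[:2,2],4),"q",np.round(o["joint_pos"],2),"F",np.round(o["ft_force"],1),"op",round(o["opening"],1))
```

```bash
python3 -c "
from h import *
go(608.5,296.7,200)"
```

```text
tcp [401.5 156.2 242.1] delta tool [ 35.  247.7  42.1] x ang 116.13 tilt [-0.0004  0.0004] q [ 0.11 -0.3   2.09  0.    1.35 -0.35] F [ 0.2 -0.5 -0.2] op 85.2
```

Scaled: 49.7 mm is 0.7952, 49.5 mm is 0.792.

>>> creep_tool([
  [[0, 0, 0, 0.112, 0.792, 0.064, 85], [0, 0, 0, 0.112, 0.792, 0.064, 85], [0, 0, 0, 0.112, 0.792, 0.064, 85], [0, 0, 0, 0.112, 0.792, 0.064, 85], [0, 0, 0, 0.112, 0.7952, 0.064, 85], [0, 0, 0, 0, 0, 0.32, 85], [0, 0, 0, 0, 0, 0.16, 85], [0, 0, 0, 0, 0, 0, 85]],
])

```text
time_s: 3.48
tcp_pos: [608.7, 291.0, 190.6]
eef_rot: [0.532, 0.846, -0.001, -0.001]
ft_force: [-1.2, 0.4, 0.1]
opening: 85.0
finger_force: 0.0
```

```bash
python3 -c "
from h import *
go(608.5,296.7,132)
f=grab_frame('side');cv2.imwrite('pics/s1.png',f['image'][...,::-1])"
```

```text
tcp [608.7 291.  190.6] delta tool [ 5.2  2.5 58.5] x ang 115.66 tilt [-0.0031 -0.001 ] q [ 0.28  0.35  1.53 -0.    1.27 -0.17] F [-1.2  0.4  0.1] op 85.0
```

View pics/s1.png

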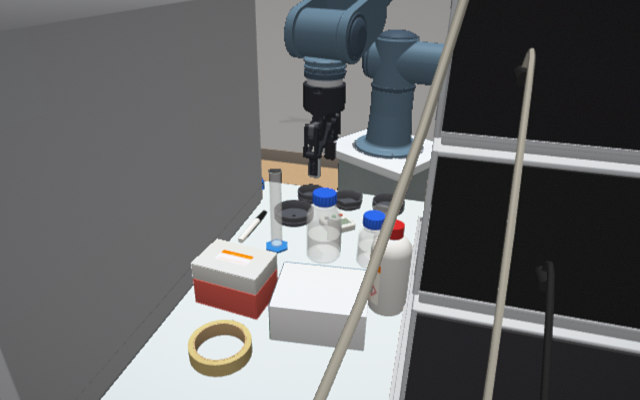

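The gripper hangs at (315,150), with its tip near (314,178), just beyond and left of the large cap at (324,196). I'll project the TCP into the image to check this before descending.

Add to h.py:
```python
def proj(f,p):
    M=R.from_quat(np.array(f["orientation"])).as_matrix(); q=(np.array(p)-f["eye"])@M; K=np.array(f["camera_matrix"])
    return np.round([K[0,2]+K[0,0]*q[...,0]/-q[...,2], K[1,2]-K[1,1]*q[...,1]/-q[...,2]],1)
```

Run:
```python
from h import *
f=grab_frame('side'); t=grab_frame('top'); o=env.get_obs(); print(o["time_s"],o["tcp_pos"])
print("tip",proj(f,o["tcp_pos"]+[0,0,-11.]),"captop",proj(f,[608.5,296.7,145]),"foot",proj(f,[659.6,210,6]),"tubetop",proj(f,[659.6,209.5,177]),"smallcap",proj(f,[559,382.4,111]))
P=cloud(f)
for uv in((314,172),(314,178),(324,191),(324,150)): print(uv,np.round(P[uv[1],uv[0]],1))
for n,i in(("s2",f),("t2",t)): cv2.imwrite(f"pics/{n}.png",i['image'][...,::-1])
```

```text
3.625 [609.85297275 291.77172029 193.44230283]
tip [321.8 172. ] captop [323.7 190.3] foot [275.8 243.5] tubetop [273.7 169.1] smallcap [373.4 212.9]
(314, 172) [659.5 320.3 206.8]
(314, 178) [ -827.5 -1158.7  -768.6]
(324, 191) [606.6 295.8 142.7]
(324, 150) [ 148.3 -143.8  -20.2]
```

View pics/t2.png

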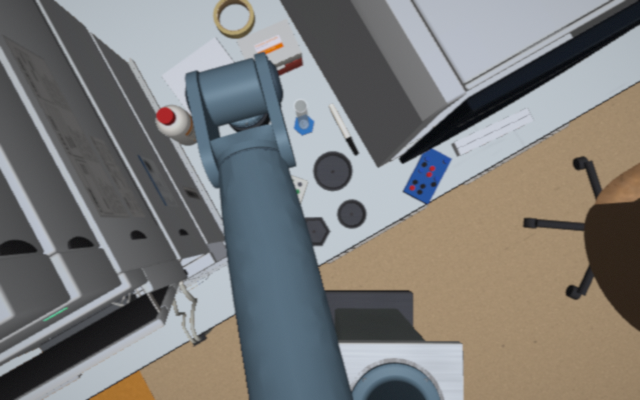

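The projections agree (cap top at (323.7,190)), so the first frame only caught the arm in motion. The top view shows the arm coming in clear of both instruments. I'll correct by 5 mm and descend.

Scaled: 20 mm is 0.32, 5 mm is 0.08.

>>> creep_tool([
  [[0, 0, 0, 0.08, 0.016, 0.32, 85], [0, 0, 0, 0, 0, 0, 85], [0, 0, 0, 0, 0, 0, 85]],
])

```text
time_s: 4.0
tcp_pos: [608.2, 297.1, 171.9]
eef_rot: [0.532, 0.847, -0.0, -0.0]
ft_force: [0.2, 0.2, 0.4]
opening: 84.8
finger_force: 0.0
```

```bash
python3 -c "
from h import *
go(608.5,296.7,132)"
```

```text
tcp [608.2 297.1 171.9] delta tool [-0.5  0.1 39.9] x ang 115.74 tilt [-0.0007 -0.0002] q [ 0.29  0.37  1.53 -0.    1.24 -0.16] F [0.2 0.2 0.4] op 84.8
```

Scaled: 20 mm is 0.32, 14 mm is 0.224.

>>> creep_tool([
  [[0, 0, 0, 0, 0, 0.32, 85], [0, 0, 0, 0, 0, 0.224, 85], [0, 0, 0, 0, 0, 0.096, 85], [0, 0, 0, 0, 0, 0, 85], [0, 0, 0, 0, 0, 0, 85]],
])

```text
time_s: 4.62
tcp_pos: [608.9, 297.2, 132.9]
eef_rot: [0.532, 0.847, 0.0, 0.0]
ft_force: [0.8, 0.2, 1.1]
opening: 84.9
finger_force: 0.0
```

>>> creep_tool([
  [[0, 0, 0, 0, 0, 0, 50], [0, 0, 0, 0, 0, 0, 44], [0, 0, 0, 0, 0, 0, 40], [0, 0, 0, 0, 0, 0, 36], [0, 0, 0, 0, 0, 0, 36], [0, 0, 0, 0, 0, 0, 36], [0, 0, 0, 0, 0, 0, 36], [0, 0, 0, 0, 0, 0, 36]],
], grip_n=60)

```text
time_s: 5.62
tcp_pos: [609.4, 297.3, 133.6]
eef_rot: [0.532, 0.847, 0.001, 0.001]
ft_force: [0.6, -0.1, 5.6]
opening: 45.0
finger_force: 60.1
```

```bash
python3 -c "
from h import *
go(547.5,142.3,220)"
```

```text
tcp [609.4 297.3 133.6] delta tool [-112.8 -122.8  -86.6] x ang 115.73 tilt [0.0023 0.0006] q [ 0.29  0.41  1.55 -0.    1.17 -0.16] F [ 0.6 -0.1  5.6] op 45.0
```

Scaled: -16 mm is -0.256, -14 mm is -0.224.

>>> creep_tool([
  [[0, 0, 0, 0, 0, -0.096, 36], [0, 0, 0, 0, 0, -0.224, 36], [0, 0, 0, 0, 0, -0.256, 36], [0, 0, 0, 0, 0, -0.192, 36], [0, 0, 0, 0, 0, 0, 36], [0, 0, 0, 0, 0, 0, 36]],
])

```text
time_s: 6.38
tcp_pos: [608.1, 296.9, 179.8]
eef_rot: [0.532, 0.847, -0.0, -0.0]
ft_force: [-0.2, 0.6, -6.4]
opening: 45.2
finger_force: 60.2
```

```bash
python3 -c "
from h import *
go(547.5,142.3,178)
f=grab_frame('side');cv2.imwrite('pics/s3.png',f['image'][100:300,200:450,::-1].repeat(3,0).repeat(3,1))"
```

```text
tcp [608.1 296.9 179.8] delta tool [-113.  -121.8    1.9] x ang 115.73 tilt [-0.0009 -0.0003] q [ 0.29  0.36  1.53 -0.    1.25 -0.16] F [-0.2  0.6 -6.4] op 45.2
```

View pics/s3.png

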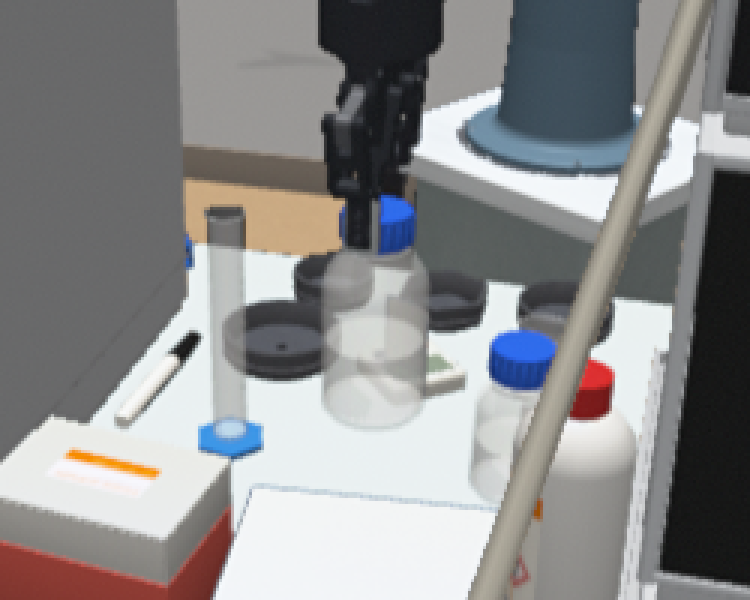

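The large bottle hangs upright in the grip with its base clear of the bench (crop (375,420)), and the wrist reads 6.4 N. Next I'll carry it to the large nest.

Scaled: -30 mm is -0.48, -28 mm is -0.448.

>>> creep_tool([
  [[0, 0, 0, -0.192, -0.208, 0, 36], [0, 0, 0, -0.4, -0.432, 0, 36], [0, 0, 0, -0.448, -0.48, 0, 36], [0, 0, 0, -0.4, -0.432, 0, 36], [0, 0, 0, -0.24, -0.256, 0, 36], [0, 0, 0, -0.128, -0.144, 0, 36], [0, 0, 0, 0, 0, 0, 36], [0, 0, 0, 0, 0, 0, 36]],
])

```text
time_s: 7.42
tcp_pos: [548.0, 143.0, 180.5]
eef_rot: [0.532, 0.847, 0.0, 0.0]
ft_force: [0.1, 0.4, -5.4]
opening: 44.6
finger_force: 60.7
```

>>> creep_tool([
  [[0, 0, 0, 0, 0, 0, 36], [0, 0, 0, 0, 0, 0, 36]],
])

```text
time_s: 7.68
tcp_pos: [547.7, 142.8, 180.2]
eef_rot: [0.532, 0.847, 0.0, -0.0]
ft_force: [-0.3, 0.1, -6.1]
opening: 44.8
finger_force: 60.7
```

```bash
python3 -c "
from h import *
go(547.5,142.3,139.6)"
```

```text
tcp [547.7 142.8 180.2] delta tool [-0.3 -0.4 40.6] x ang 115.77 tilt [-0.      0.0001] q [ 0.05  0.12  1.83  0.    1.2  -0.4 ] F [-0.3  0.1 -6.1] op 44.8
```

Scaled: 10 mm is 0.16, 8 mm is 0.128.

>>> creep_tool([
  [[0, 0, 0, 0, 0, 0.128, 36], [0, 0, 0, 0, 0, 0.16, 36], [0, 0, 0, 0, 0, 0.128, 36], [0, 0, 0, 0, 0, 0.08, 36], [0, 0, 0, 0, 0, 0.048, 36], [0, 0, 0, 0, 0, 0.032, 36], [0, 0, 0, 0, 0, 0, 36]],
])

```text
time_s: 8.55
tcp_pos: [547.7, 142.3, 144.4]
eef_rot: [0.532, 0.847, 0.0, 0.0]
ft_force: [0.5, 0.4, -6.0]
opening: 44.9
finger_force: 60.7
```

>>> creep_tool([
  [[0, 0, 0, 0, 0, 0.016, 36], [0, 0, 0, 0, 0, 0.016, 36], [0, 0, 0, 0, 0, 0, 36], [0, 0, 0, 0, 0, 0, 36]],
])

```text
time_s: 9.05
tcp_pos: [547.7, 142.3, 142.4]
eef_rot: [0.532, 0.847, 0.0, 0.0]
ft_force: [0.1, -0.2, -6.5]
opening: 45.2
finger_force: 60.7
```

```bash
python3 -c "
from h import *
go(547.5,142.3,139.6)"
```

```text
tcp [547.7 142.3 142.4] delta tool [ 0.1 -0.1  2.8] x ang 115.72 tilt [0.0001 0.    ] q [ 0.05  0.16  1.85  0.    1.13 -0.4 ] F [ 0.1 -0.2 -6.5] op 45.2
```

Scaled: 1 mm is 0.016.

>>> creep_tool([
  [[0, 0, 0, 0, 0, 0.016, 36], [0, 0, 0, 0, 0, 0.016, 36], [0, 0, 0, 0, 0, 0, 36], [0, 0, 0, 0, 0, 0, 36]],
])

```text
time_s: 9.55
tcp_pos: [547.6, 142.3, 140.3]
eef_rot: [0.532, 0.847, 0.0, -0.0]
ft_force: [0.1, 0.0, -6.8]
opening: 44.9
finger_force: 60.7
```

>>> creep_tool([
  [[0, 0, 0, 0, 0, 0.0112, 36], [0, 0, 0, 0, 0, 0, 36], [0, 0, 0, 0, 0, 0, 36]],
])

```text
time_s: 9.93
tcp_pos: [547.7, 142.3, 139.7]
eef_rot: [0.532, 0.847, 0.0, 0.0]
ft_force: [-0.2, 0.7, -5.8]
opening: 45.6
finger_force: 60.9
```

>>> creep_tool([
  [[0, 0, 0, 0, 0, 0.0096, 36], [0, 0, 0, 0, 0, 0, 36], [0, 0, 0, 0, 0, 0, 36]],
])

```text
time_s: 10.3
tcp_pos: [547.9, 142.3, 139.6]
eef_rot: [0.532, 0.847, 0.0, 0.0]
ft_force: [-0.9, -1.0, -0.3]
opening: 45.3
finger_force: 61.5
```

>>> creep_tool([
  [[0, 0, 0, 0, 0, 0.0096, 36], [0, 0, 0, 0, 0, 0, 36], [0, 0, 0, 0, 0, 0, 36]],
])

```text
time_s: 10.68
tcp_pos: [548.2, 142.3, 139.6]
eef_rot: [0.532, 0.847, 0.0, 0.001]
ft_force: [-1.9, -0.7, 6.2]
opening: 44.9
finger_force: 62.1
```

The bottle is on the floor: its weight came off at z 139.6, 6 mm above the pick height, as expected. I'll release it and rise.

Scaled: -25 mm is -0.4, -15 mm is -0.24.

>>> creep_tool([
  [[0, 0, 0, 0, 0, 0, 50], [0, 0, 0, 0, 0, 0, 60], [0, 0, 0, 0, 0, 0, 70], [0, 0, 0, 0, 0, 0, 80], [0, 0, 0, 0, 0, -0.24, 80], [0, 0, 0, 0, 0, -0.4, 80], [0, 0, 0, 0, 0, -0.4, 80], [0, 0, 0, 0, 0, 0, 80]],
])

```text
time_s: 11.68
tcp_pos: [549.4, 142.4, 206.8]
eef_rot: [0.532, 0.847, 0.002, 0.003]
ft_force: [0.7, -0.6, -0.8]
opening: 79.9
finger_force: 0.0
```

```bash
python3 -c "
from h import *
go(559.1,382.4,203)
f=grab_frame('side');cv2.imwrite('pics/s4.png',f['image'][100:300,200:450,::-1].repeat(3,0).repeat(3,1))"
```

```text
tcp [549.4 142.4 206.8] delta tool [212.  112.9   3.9] x ang 115.73 tilt [0.0063 0.0004] q [ 0.05  0.09  1.81  0.    1.24 -0.4 ] F [ 0.7 -0.6 -0.8] op 79.9
```

View pics/s4.png

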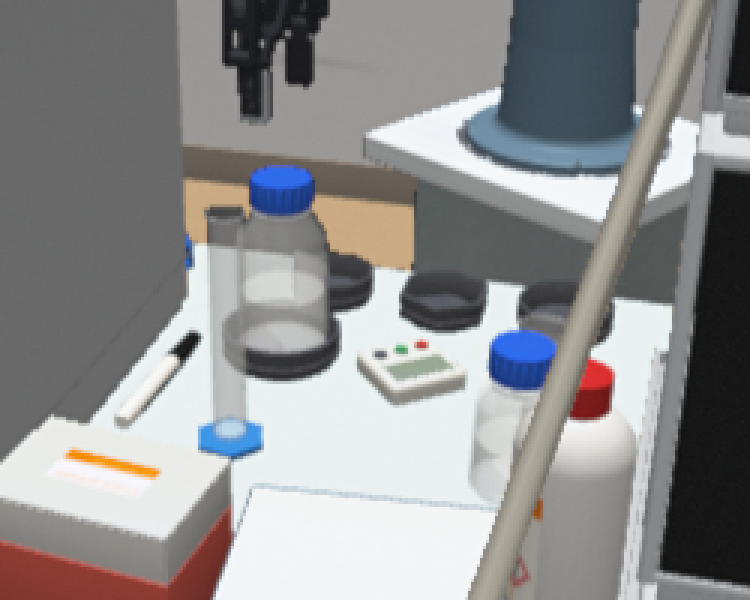

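The large bottle stands upright in its nest (crop (283,300)), and the timer and cylinder are undisturbed. Before the small bottle I'll check clearances to the left instrument and the red-capped bottle.

Run:
```python
from h import *
f=dict(np.load("top0.npz")); P=cloud(f); n=np.array([-.5,.866]); a=np.array([.866,.5])
s=np.array([559,382.4])
Q=P[:300,:400].reshape(-1,3); l=(Q[:,:2]-s)@n; al=(Q[:,:2]-s)@a
for z0 in(50,150,250,350,450):
    k=(Q[:,2]>z0)&(Q[:,2]<z0+100)&(l>25)&(abs(al)<150)&(Q[:,0]>0)
    for lo,hi in((-150,-60),(-60,30),(30,100)):
        kk=k&(al>lo)&(al<hi)
        if kk.sum(): print(z0,lo,hi,kk.sum(),"lateral min/5%",np.round(np.percentile(l[kk],[0,5,50]),0))
for uv in((165,116),(180,122),(188,128)): print(uv,np.round(P[uv[1],uv[0]],0))
k=(Q[:,2]>150)&(l<-100)&(Q[:,0]>300); print("right wall lateral from small", np.round(np.percentile(l[k],[90,99,100]),0))
go(559.1,382.4,203)
```

```text
50 -150 -60 423 lateral min/5% [92. 92. 93.]
50 -60 30 442 lateral min/5% [25. 91. 93.]
50 30 100 662 lateral min/5% [25. 29. 92.]
150 -150 -60 549 lateral min/5% [90. 90. 91.]
150 -60 30 529 lateral min/5% [89. 90. 91.]
150 30 100 422 lateral min/5% [90. 90. 91.]
250 -150 -60 875 lateral min/5% [88. 89. 91.]
250 -60 30 869 lateral min/5% [89. 89. 90.]
250 30 100 653 lateral min/5% [90. 90. 91.]
350 -150 -60 1337 lateral min/5% [89. 90. 91.]
350 -60 30 1271 lateral min/5% [89. 90. 91.]
350 30 100 994 lateral min/5% [89. 90. 91.]
450 -150 -60 2196 lateral min/5% [87. 89. 90.]
450 -60 30 2144 lateral min/5% [89. 89. 90.]
450 30 100 1597 lateral min/5% [89. 89. 90.]
(165, 116) [640. 482. 169.]
(180, 122) [635. 462. 138.]
(188, 128) [629. 455. 104.]
right wall lateral from small [-296. -120. -113.]
tcp [548.3 142.4 204.8] delta tool [211.6 113.9   1.8] x ang 115.73 tilt [0.0028 0.0001] q [ 0.05  0.09  1.81 -0.    1.24 -0.4 ] F [-0.4  0.6 -1.3] op 79.9
```

Run:
```python
from h import *
f=grab_frame('top'); P=cloud(f).reshape(-1,3); o=env.get_obs(); q0=o["joint_pos"][0]; t=o["tcp_pos"]
a=np.array([np.cos(q0),np.sin(q0)]); n=np.array([-a[1],a[0]]); d=P[:,:2]-t[:2]; al=d@a; l=d@n
k=(P[:,2]>190)&(abs(l)<150)
print(q0,t)
for lo in range(-500,150,50):
    kk=k&(al>lo)&(al<lo+50)
    # arm: exclude tall instruments (flat tops/walls) by lateral histogram
    if kk.sum()>20: print(lo,kk.sum(),"lat",np.round(np.percentile(l[kk],[0,1,5,50,95,99,100]),0),"z",np.round(np.percentile(P[kk,2],[1,50,99]),0))
cv2.imwrite("pics/t5.png",f["image"][...,::-1])
```

```text
0.05383548358027399 [547.52880355 142.27696997 203.37017488]
-300 4703 lat [-52. -49. -44.   1.  44.  48.  50.] z [577. 614. 630.]
-250 4943 lat [-51. -48. -42.   2.  43.  48.  49.] z [553. 591. 611.]
-200 3996 lat [-51. -47. -41.   2.  42.  47.  48.] z [527. 564. 585.]
-150 4645 lat [-57. -54. -44.  15.  43.  52.  55.] z [ 496.  540. 1060.]
-100 2732 lat [-57. -56. -53.  -3.  51.  54.  55.] z [449. 515. 528.]
-50 3738 lat [-67. -62. -52.  -4.  54.  62.  65.] z [268. 483. 507.]
0 6084 lat [-150. -150. -148.  -96.   44.   58.   64.] z [234. 485. 537.]
50 4509 lat [-150. -149. -143.  -89.  -59.  -56.  -55.] z [294. 527. 538.]
100 5161 lat [-150. -148. -140.  -62.  -34.  -31.  -29.] z [209. 523. 538.]
```

View pics/t5.png

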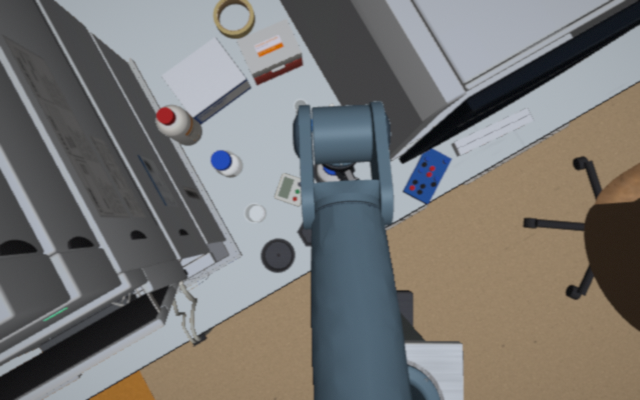

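The arm stays within ±65 mm near the tool and the wall is 90 mm off, so it is clear. The picture shows the arm over the large bottle, with the small cap at (226,163).

Scaled: 42 mm is 0.672, 11.4 mm is 0.1824.

>>> creep_tool([
  [[0, 0, 0, 0.336, 0.1824, 0, 80], [0, 0, 0, 0.672, 0.368, 0, 80], [0, 0, 0, 0.672, 0.368, 0, 80], [0, 0, 0, 0.672, 0.368, 0, 80], [0, 0, 0, 0.672, 0.368, 0, 80], [0, 0, 0, 0.352, 0.168, 0, 80], [0, 0, 0, 0, 0, 0.32, 80], [0, 0, 0, 0, 0, 0, 80]],
])

```text
time_s: 12.78
tcp_pos: [557.0, 379.9, 179.5]
eef_rot: [0.532, 0.847, -0.003, -0.002]
ft_force: [0.5, -0.5, -1.4]
opening: 79.8
finger_force: 0.0
```

>>> creep_tool([
  [[0, 0, 0, 0, 0, 0, 80], [0, 0, 0, 0, 0, 0, 80]],
])

```text
time_s: 13.02
tcp_pos: [559.2, 381.0, 184.0]
eef_rot: [0.533, 0.846, 0.0, 0.0]
ft_force: [0.0, -1.4, -0.4]
opening: 80.0
finger_force: 0.0
```

```bash
python3 -c "
from h import *
go(559.1,382.4,99)"
```

```text
tcp [559.2 381.  184. ] delta tool [ 1.3  0.5 85. ] x ang 115.65 tilt [0.0008 0.0003] q [ 0.43  0.36  1.53 -0.    1.25 -0.02] F [ 0.  -1.4 -0.4] op 80.0
```

Scaled: 30 mm is 0.48, 20 mm is 0.32.

>>> creep_tool([
  [[0, 0, 0, 0.0208, 0.008, 0.32, 80], [0, 0, 0, 0, 0, 0.48, 80], [0, 0, 0, 0, 0, 0.32, 80], [0, 0, 0, 0, 0, 0.16, 80], [0, 0, 0, 0, 0, 0.064, 80], [0, 0, 0, 0, 0, 0, 80], [0, 0, 0, 0, 0, 0, 80]],
])

```text
time_s: 13.9
tcp_pos: [559.2, 383.5, 100.5]
eef_rot: [0.532, 0.847, 0.001, 0.001]
ft_force: [-0.3, -0.5, 1.5]
opening: 80.1
finger_force: 0.0
```

>>> creep_tool([
  [[0, 0, 0, 0, 0, 0, 48], [0, 0, 0, 0, 0, 0, 42], [0, 0, 0, 0, 0, 0, 38], [0, 0, 0, 0, 0, 0, 33], [0, 0, 0, 0, 0, 0, 33], [0, 0, 0, 0, 0, 0, 33], [0, 0, 0, 0, 0, 0, 33]],
], grip_n=50)

```text
time_s: 14.78
tcp_pos: [559.1, 383.5, 100.2]
eef_rot: [0.532, 0.847, 0.001, 0.0]
ft_force: [1.5, 0.1, 6.0]
opening: 40.3
finger_force: 51.2
```

```bash
python3 -c "
from h import *
go(352.8,267.2,145)"
```

```text
tcp [559.1 383.5 100.2] delta tool [ -15.2 -236.3  -45.2] x ang 115.72 tilt [0.0014 0.0007] q [ 0.43  0.46  1.56  0.    1.12 -0.01] F [1.5 0.1 6. ] op 40.3
```

Scaled: -25 mm is -0.4, -15 mm is -0.24.

>>> creep_tool([
  [[0, 0, 0, 0, 0, -0.08, 33], [0, 0, 0, 0, 0, -0.24, 33], [0, 0, 0, 0, 0, -0.4, 33], [0, 0, 0, 0, 0, -0.4, 33], [0, 0, 0, 0, 0, -0.16, 33], [0, 0, 0, 0, 0, 0, 33], [0, 0, 0, 0, 0, 0, 33]],
])

```text
time_s: 15.65
tcp_pos: [557.8, 382.8, 177.9]
eef_rot: [0.532, 0.847, -0.001, -0.001]
ft_force: [1.3, 0.0, -1.8]
opening: 40.1
finger_force: 50.5
```

```bash
python3 -c "
from h import *
go(352.8,267.2,180)
f=grab_frame('side');cv2.imwrite('pics/s6.png',f['image'][100:300,200:450,::-1].repeat(3,0).repeat(3,1))"
```

```text
tcp [557.8 382.8 177.9] delta tool [ -15.2 -234.8   -1.5] x ang 115.72 tilt [-0.0024 -0.0011] q [ 0.43  0.37  1.53  0.    1.25 -0.01] F [ 1.3  0.  -1.8] op 40.1
```

View pics/s6.png

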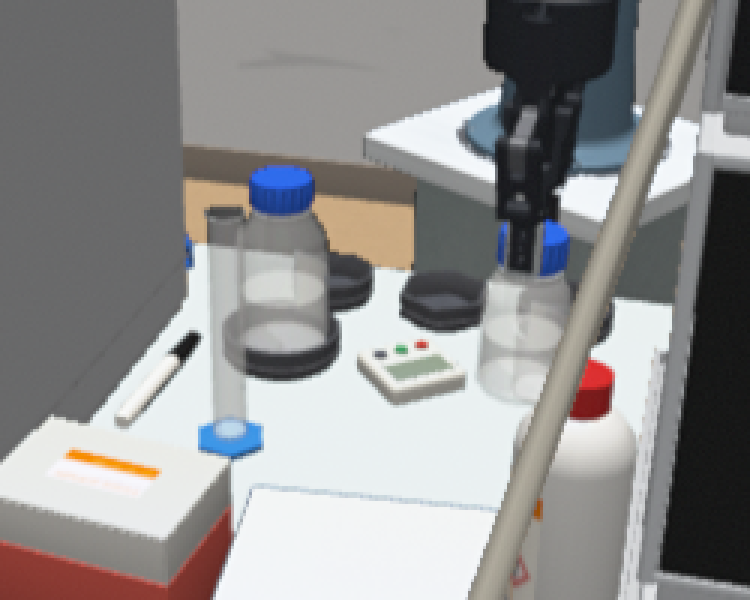

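The small bottle is held upright in the grip (crop (525,330)), clear of the bench. I'll carry it to the medium nest, above beaker height.

Scaled: -45 mm is -0.72, -1.7 mm is -0.0272.

>>> creep_tool([
  [[0, 0, 0, -0.024, -0.32, 0, 33], [0, 0, 0, -0.048, -0.72, 0, 33], [0, 0, 0, -0.048, -0.72, 0, 33], [0, 0, 0, -0.048, -0.72, 0, 33], [0, 0, 0, -0.048, -0.72, 0, 33], [0, 0, 0, -0.0272, -0.4, 0, 33], [0, 0, 0, 0, -0.16, 0, 33], [0, 0, 0, 0, 0, 0, 33]],
])

```text
time_s: 16.7
tcp_pos: [353.5, 267.6, 179.3]
eef_rot: [0.532, 0.847, 0.0, 0.0]
ft_force: [0.3, -0.4, -2.8]
opening: 40.5
finger_force: 51.1
```

>>> creep_tool([
  [[0, 0, 0, 0, 0, 0, 33], [0, 0, 0, 0, 0, 0, 33], [0, 0, 0, 0, 0, 0, 33]],
])

```text
time_s: 17.08
tcp_pos: [353.8, 267.6, 179.3]
eef_rot: [0.532, 0.847, -0.0, -0.0]
ft_force: [0.3, 0.4, -2.8]
opening: 40.7
finger_force: 51.1
```

```bash
python3 -c "
from h import *
go(352.8,267.2,106)"
```

```text
tcp [353.8 267.6 179.3] delta tool [ 0.  -1.1 73.3] x ang 115.72 tilt [-0.0002 -0.0001] q [ 0.39 -0.19  2.12  0.    1.21 -0.06] F [ 0.3  0.4 -2.8] op 40.7
```

Scaled: 20 mm is 0.32, 18 mm is 0.288.

>>> creep_tool([
  [[0, 0, 0, 0.016, -0.016, 0.16, 33], [0, 0, 0, 0, 0, 0.32, 33], [0, 0, 0, 0, 0, 0.288, 33], [0, 0, 0, 0, 0, 0.16, 33], [0, 0, 0, 0, 0, 0.096, 33], [0, 0, 0, 0, 0, 0.064, 33], [0, 0, 0, 0, 0, 0.032, 33], [0, 0, 0, 0, 0, 0, 33]],
])

```text
time_s: 18.08
tcp_pos: [352.3, 268.0, 109.6]
eef_rot: [0.532, 0.847, 0.0, 0.0]
ft_force: [-0.7, -0.7, -1.7]
opening: 40.8
finger_force: 51.1
```

>>> creep_tool([
  [[0, 0, 0, 0, 0, 0.016, 33], [0, 0, 0, 0, 0, 0, 33], [0, 0, 0, 0, 0, 0, 33]],
])

```text
time_s: 18.45
tcp_pos: [352.1, 268.0, 108.5]
eef_rot: [0.532, 0.847, 0.0, 0.0]
ft_force: [-0.5, 0.6, -3.0]
opening: 40.1
finger_force: 51.1
```

```bash
python3 -c "
from h import *
go(352.8,267.2,106.3)"
```

```text
tcp [352.1 268.  108.5] delta tool [-1.   0.3  2.2] x ang 115.72 tilt [0.0001 0.0001] q [ 0.39 -0.08  2.17  0.    1.05 -0.06] F [-0.5  0.6 -3. ] op 40.1
```

Careful with the scale: shifts go in shares of 62.5 mm and turns go in shares of 2 rad. That gives: 0.8 mm is 0.0128, 0.7 mm is 0.0112.

>>> creep_tool([
  [[0, 0, 0, 0, 0, 0.0128, 33], [0, 0, 0, 0, 0, 0.0112, 33], [0, 0, 0, 0, 0, 0, 33], [0, 0, 0, 0, 0, 0, 33]],
])

```text
time_s: 18.95
tcp_pos: [352.1, 268.0, 106.9]
eef_rot: [0.532, 0.847, -0.0, -0.0]
ft_force: [0.1, -0.3, -1.6]
opening: 40.1
finger_force: 51.1
```

>>> creep_tool([
  [[0, 0, 0, 0, 0, 0.0096, 33], [0, 0, 0, 0, 0, 0, 33], [0, 0, 0, 0, 0, 0, 33]],
])

```text
time_s: 19.32
tcp_pos: [352.1, 268.0, 106.3]
eef_rot: [0.532, 0.847, -0.0, 0.0]
ft_force: [0.3, 0.2, -2.4]
opening: 40.7
finger_force: 51.1
```

>>> creep_tool([
  [[0, 0, 0, 0, 0, 0.0096, 33], [0, 0, 0, 0, 0, 0, 33], [0, 0, 0, 0, 0, 0, 33]],
])

```text
time_s: 19.7
tcp_pos: [352.3, 268.0, 106.1]
eef_rot: [0.532, 0.847, 0.0, 0.0]
ft_force: [-1.6, -0.5, 3.1]
opening: 40.4
finger_force: 51.7
```

It is down on the floor: the force reversed at z 106.1. I'll release it and rise.

Scaled: -25 mm is -0.4, -15 mm is -0.24.

>>> creep_tool([
  [[0, 0, 0, 0, 0, 0, 48], [0, 0, 0, 0, 0, 0, 58], [0, 0, 0, 0, 0, 0, 70], [0, 0, 0, 0, 0, 0, 80], [0, 0, 0, 0, 0, -0.24, 80], [0, 0, 0, 0, 0, -0.4, 80], [0, 0, 0, 0, 0, -0.24, 80], [0, 0, 0, 0, 0, 0, 80]],
])

```text
time_s: 20.7
tcp_pos: [353.1, 268.4, 162.4]
eef_rot: [0.532, 0.847, 0.001, 0.001]
ft_force: [0.4, -0.5, -0.0]
opening: 80.0
finger_force: 0.0
```

```bash
python3 -c "
from h import *
go(449.4,319.5,161)"
```

```text
tcp [353.1 268.4 162.4] delta tool [  4.2 108.9   1.8] x ang 115.73 tilt [0.0034 0.0014] q [ 0.39 -0.17  2.14  0.    1.17 -0.06] F [ 0.4 -0.5 -0. ] op 80.0
```

Scaled: 35 mm is 0.56, 30 mm is 0.48.

>>> creep_tool([
  [[0, 0, 0, 0.016, 0.32, 0, 80], [0, 0, 0, 0.016, 0.56, 0, 80], [0, 0, 0, 0.016, 0.48, 0, 80], [0, 0, 0, 0.016, 0.256, 0, 80], [0, 0, 0, 0.0032, 0.128, 0.16, 80], [0, 0, 0, 0, 0, 0.32, 80], [0, 0, 0, 0, 0, 0, 80], [0, 0, 0, 0, 0, 0, 80]],
])

```text
time_s: 21.7
tcp_pos: [448.2, 318.9, 130.6]
eef_rot: [0.532, 0.847, -0.0, -0.0]
ft_force: [-0.1, 0.2, -0.2]
opening: 80.3
finger_force: 0.0
```

```bash
python3 -c "
from h import *
go(449.4,319.5,37)"
```

```text
tcp [448.2 318.9 130.6] delta tool [-0.   1.4 93.6] x ang 115.72 tilt [-0.0004 -0.0002] q [ 0.41  0.14  1.89  0.    1.1  -0.04] F [-0.1  0.2 -0.2] op 80.3
```

Scaled: 30 mm is 0.48, 25 mm is 0.4.

>>> creep_tool([
  [[0, 0, 0, 0, 0.0224, 0.32, 80], [0, 0, 0, 0, 0, 0.48, 80], [0, 0, 0, 0, 0, 0.4, 80], [0, 0, 0, 0, 0, 0.192, 80], [0, 0, 0, 0, 0, 0.096, 80], [0, 0, 0, 0, 0, 0, 80], [0, 0, 0, 0, 0, 0, 80]],
])

```text
time_s: 22.58
tcp_pos: [450.4, 320.0, 38.7]
eef_rot: [0.532, 0.847, 0.001, 0.001]
ft_force: [-0.0, -0.2, 0.3]
opening: 80.5
finger_force: 0.0
```

>>> creep_tool([
  [[0, 0, 0, 0, 0, 0, 60], [0, 0, 0, 0, 0, 0, 52], [0, 0, 0, 0, 0, 0, 48], [0, 0, 0, 0, 0, 0, 45], [0, 0, 0, 0, 0, 0, 42], [0, 0, 0, 0, 0, 0, 42], [0, 0, 0, 0, 0, 0, 42], [0, 0, 0, 0, 0, 0, 42]],
], grip_n=25)

```text
time_s: 23.58
tcp_pos: [449.8, 319.7, 37.9]
eef_rot: [0.532, 0.847, -0.0, -0.0]
ft_force: [-2.6, -1.4, 4.9]
opening: 44.2
finger_force: 25.5
```

```bash
python3 -c "
from h import *
go(448.4,98.4,100)"
```

```text
tcp [449.8 319.7  37.9] delta tool [-198.8  -97.3  -62. ] x ang 115.73 tilt [-0.0001 -0.0001] q [ 0.41  0.3   1.91 -0.    0.93 -0.04] F [-2.6 -1.4  4.9] op 44.2
```

Scaled: -25 mm is -0.4, -20 mm is -0.32.

>>> creep_tool([
  [[0, 0, 0, 0, 0, -0.08, 42], [0, 0, 0, 0, 0, -0.32, 42], [0, 0, 0, 0, 0, -0.4, 42], [0, 0, 0, 0, 0, -0.16, 42], [0, 0, 0, 0, 0, 0, 42], [0, 0, 0, 0, 0, 0, 42]],
])

```text
time_s: 24.32
tcp_pos: [449.1, 319.4, 96.9]
eef_rot: [0.532, 0.847, -0.001, -0.0]
ft_force: [0.7, -0.7, -0.2]
opening: 44.1
finger_force: 25.6
```

```bash
python3 -c "
from h import *
go(448.4,98.4,100)
f=grab_frame('side');cv2.imwrite('pics/s7.png',f['image'][100:300,200:450,::-1].repeat(3,0).repeat(3,1))"
```

```text
tcp [449.1 319.4  96.9] delta tool [-198.8  -96.6   -2.9] x ang 115.73 tilt [-0.0013 -0.0006] q [ 0.41  0.2   1.9   0.    1.04 -0.04] F [ 0.7 -0.7 -0.2] op 44.1
```

View pics/s7.png

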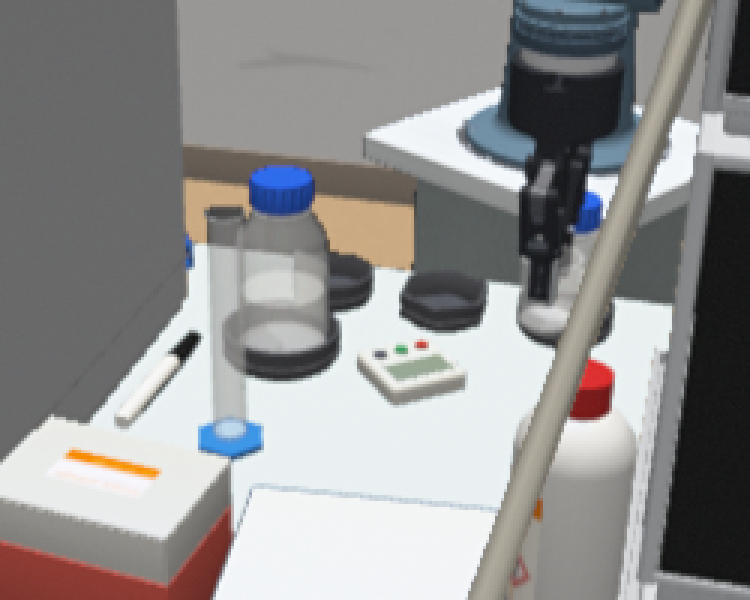

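The beaker is held upright (crop (545,310)), and behind it the small bottle stands in its nest. Next I'll carry the beaker to the small nest.

Scaled: -40 mm is -0.64, -36 mm is -0.576.

>>> creep_tool([
  [[0, 0, 0, -0.288, -0.144, 0, 42], [0, 0, 0, -0.64, -0.304, 0, 42], [0, 0, 0, -0.64, -0.304, 0, 42], [0, 0, 0, -0.64, -0.32, 0, 42], [0, 0, 0, -0.576, -0.288, 0, 42], [0, 0, 0, -0.288, -0.128, 0, 42], [0, 0, 0, -0.1088, -0.0576, 0, 42], [0, 0, 0, 0, 0, 0, 42]],
])

```text
time_s: 25.38
tcp_pos: [448.7, 98.3, 97.4]
eef_rot: [0.532, 0.847, -0.0, -0.0]
ft_force: [0.1, -0.4, 0.2]
opening: 44.2
finger_force: 25.6
```

>>> creep_tool([
  [[0, 0, 0, 0, 0, 0, 42], [0, 0, 0, 0, 0, 0, 42], [0, 0, 0, 0, 0, 0, 42]],
])

```text
time_s: 25.75
tcp_pos: [449.0, 99.1, 97.7]
eef_rot: [0.532, 0.847, 0.0, -0.0]
ft_force: [-0.5, -0.4, 0.2]
opening: 44.0
finger_force: 25.6
```

```bash
python3 -c "
from h import *
go(448.4,98.4,43.8)"
```

```text
tcp [449.   99.1  97.7] delta tool [-0.4 -0.8 53.9] x ang 115.78 tilt [-0.  0.] q [-0.03 -0.01  2.13  0.    1.02 -0.48] F [-0.5 -0.4  0.2] op 44.0
```

Scaled: 15 mm is 0.24, 10 mm is 0.16.

>>> creep_tool([
  [[0, 0, 0, -0.0064, -0.0128, 0.16, 42], [0, 0, 0, 0, 0, 0.24, 42], [0, 0, 0, 0, 0, 0.16, 42], [0, 0, 0, 0, 0, 0.128, 42], [0, 0, 0, 0, 0, 0.08, 42], [0, 0, 0, 0, 0, 0.048, 42], [0, 0, 0, 0, 0, 0.016, 42], [0, 0, 0, 0, 0, 0, 42]],
])

```text
time_s: 26.75
tcp_pos: [448.7, 97.9, 45.9]
eef_rot: [0.532, 0.847, 0.0, 0.0]
ft_force: [-0.2, 0.2, -0.4]
opening: 44.0
finger_force: 25.6
```

>>> creep_tool([
  [[0, 0, 0, 0, 0, 0.008, 42], [0, 0, 0, 0, 0, 0, 42]],
])

```text
time_s: 27.0
tcp_pos: [448.5, 97.9, 45.3]
eef_rot: [0.532, 0.847, 0.0, 0.0]
ft_force: [-0.4, 0.3, -1.0]
opening: 44.2
finger_force: 25.6
```

>>> creep_tool([
  [[0, 0, 0, 0, 0, 0.008, 42], [0, 0, 0, 0, 0, 0, 42], [0, 0, 0, 0, 0, 0, 42]],
])

```text
time_s: 27.38
tcp_pos: [448.4, 97.9, 44.7]
eef_rot: [0.532, 0.847, -0.0, -0.0]
ft_force: [0.4, -0.2, -0.6]
opening: 44.3
finger_force: 25.6
```

Scaled: 0.6 mm is 0.0096.

>>> creep_tool([
  [[0, 0, 0, 0, 0, 0.0096, 42], [0, 0, 0, 0, 0, 0, 42], [0, 0, 0, 0, 0, 0, 42]],
])

```text
time_s: 27.75
tcp_pos: [448.4, 98.0, 44.1]
eef_rot: [0.532, 0.847, -0.0, -0.0]
ft_force: [-0.0, 0.1, -1.0]
opening: 44.0
finger_force: 25.6
```

>>> creep_tool([
  [[0, 0, 0, 0, 0, 0.0096, 42], [0, 0, 0, 0, 0, 0, 42], [0, 0, 0, 0, 0, 0, 42]],
])

```text
time_s: 28.12
tcp_pos: [448.6, 97.9, 44.0]
eef_rot: [0.532, 0.847, -0.0, -0.0]
ft_force: [-1.7, -0.6, 5.4]
opening: 43.9
finger_force: 26.1
```

Contact at z 44.0 is 6 mm above the pick height, so the beaker is on the floor. I'll release it and rise above the cylinder's height.

Scaled: -50 mm is -0.8, -40 mm is -0.64.

>>> creep_tool([
  [[0, 0, 0, 0, 0, 0, 50], [0, 0, 0, 0, 0, 0, 60], [0, 0, 0, 0, 0, 0, 70], [0, 0, 0, 0, 0, -0.16, 72], [0, 0, 0, 0, 0, -0.32, 72], [0, 0, 0, 0, 0, -0.64, 72], [0, 0, 0, 0, 0, -0.8, 72], [0, 0, 0, 0, 0, -0.8, 72]],
])

```text
time_s: 29.12
tcp_pos: [448.2, 98.0, 215.7]
eef_rot: [0.532, 0.847, 0.0, 0.0]
ft_force: [1.1, -0.2, 0.4]
opening: 71.8
finger_force: 0.0
```

>>> creep_tool([
  [[0, 0, 0, 0, 0, -0.08, 70], [0, 0, 0, 0, 0, 0, 70], [0, 0, 0, 0, 0, 0, 70]],
])

```text
time_s: 29.5
tcp_pos: [447.4, 98.0, 216.8]
eef_rot: [0.532, 0.847, -0.001, -0.001]
ft_force: [0.1, -0.7, -0.6]
opening: 70.0
finger_force: 0.0
```

Run:
```python
from h import *
go(659.6,209.8,217)
f=grab_frame('side');P=cloud(f); im=f['image']
# tube axis in the side view: pixels of foot and rim against the top-view estimate
print(proj(f,[659.6,209.8,6]),proj(f,[659.6,209.8,177]))
cv2.imwrite('pics/s8.png',im[130:280,220:420,::-1].repeat(4,0).repeat(4,1))
```

```text
tcp [447.4  98.  216.8] delta tool [  8.6 239.7  -0.9] x ang 115.73 tilt [-0.0033  0.0001] q [-0.03 -0.2   2.06  0.    1.29 -0.48] F [ 0.1 -0.7 -0.6] op 70.0
[275.8 243.4] [273.8 169.1]
```

View pics/s8.png

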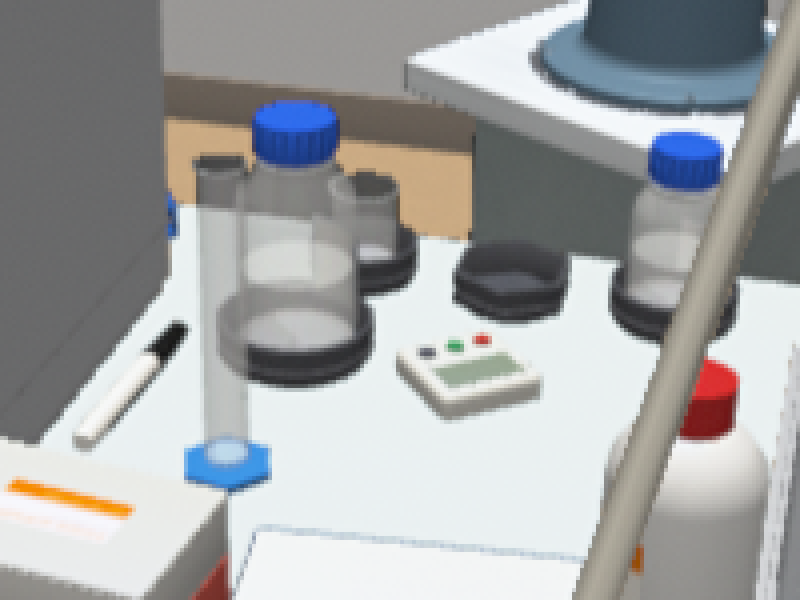

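The beaker and both bottles sit in their nests, the hex nest is empty at crop (512,280), and the cylinder stands with its foot at (228,465). Now I'll measure the foot's angle in both views.

Run:
```python
from h import *
def edges(f,c,z,hsvok,name):
    big=cv2.resize(f["image"],None,fx=6,fy=6,interpolation=cv2.INTER_CUBIC); h=cv2.cvtColor(big,cv2.COLOR_RGB2HSV).astype(int)
    m=hsvok(h).astype(np.uint8); n,l,s,ce=cv2.connectedComponentsWithStats(m); ids=[i for i in range(1,n) if s[i,4]>500]
    i=min(ids,key=lambda i:np.hypot(*(ce[i]-6*np.array(c)))); k=max(cv2.findContours((l==i).astype(np.uint8),0,1)[0],key=cv2.contourArea)
    k=cv2.convexHull(k)[:,0]; w=world(f,(k[:,0]+.5)/6-.5,(k[:,1]+.5)/6-.5,z)[:,:2].astype(np.float32)
    a=cv2.approxPolyDP(w[:,None],2.5,True)[:,0]; e=np.roll(a,-1,0)-a
    print(name,"verts",np.round(a).tolist()); print("  edges len,(angle mod 60)",[(round(float(np.hypot(*v))),round(float(np.degrees(np.arctan2(v[1],v[0]))%60),1)) for v in e])
b=lambda h:(h[...,0]>95)&(h[...,0]<125)&(h[...,1]>90)
t=dict(np.load("top0.npz")); s=dict(np.load("side0.npz"))
edges(t,(303,124),6,b,"top foot"); edges(s,(277,245),6,b,"side foot"); edges(t,(314,231),26,lambda h:h[...,2]<110,"top nest")
bright=lambda h:(h[...,0]>95)&(h[...,0]<125)&(h[...,1]>90)&(h[...,2]>175)
edges(s,(277,245),6,bright,"side foot bright")
```

```text
top foot verts [[680.0, 201.0], [668.0, 187.0], [645.0, 191.0], [636.0, 215.0], [652.0, 234.0], [675.0, 230.0]]
  edges len,(angle mod 60) [(18, 48.5), (23, 50.3), (26, 51.9), (25, 48.2), (23, 50.4), (30, 39.5)]
side foot verts [[638.0, 218.0], [654.0, 239.0], [662.0, 241.0], [680.0, 237.0], [689.0, 214.0], [670.0, 191.0], [664.0, 192.0], [642.0, 210.0]]
  edges len,(angle mod 60) [(27, 52.7), (8, 14.7), (18, 47.1), (25, 50.0), (29, 51.0), (7, 52.8), (28, 22.1), (9, 51.0)]
top nest verts [[440.0, 168.0], [410.0, 149.0], [376.0, 168.0], [376.0, 204.0], [406.0, 222.0], [433.0, 209.0], [440.0, 203.0]]
  edges len,(angle mod 60) [(36, 32.1), (38, 31.5), (36, 29.6), (34, 31.8), (30, 34.1), (9, 18.6), (35, 30.2)]
side foot bright verts [[638.0, 218.0], [656.0, 240.0], [680.0, 234.0], [689.0, 214.0], [670.0, 191.0], [664.0, 192.0], [642.0, 210.0]]
  edges len,(angle mod 60) [(28, 51.8), (25, 46.2), (22, 53.2), (29, 51.0), (7, 52.8), (28, 22.1), (9, 51.0)]
```

Run:
```python
from h import *
f=dict(np.load("top0.npz")); P=cloud(f); Q=P.reshape(-1,3); n=np.array([-.5,.866]); a=np.array([.866,.5]); c=np.array([660,210.3])
l=(Q[:,:2]-c)@n; al=(Q[:,:2]-c)@a
for z0 in(50,150,250,350,450):
  for lo,hi in((-150,-50),(-50,50),(50,150)):
    k=(Q[:,2]>z0)&(Q[:,2]<z0+100)&(l<-40)&(l>-250)&(al>lo)&(al<hi)
    if k.sum()>5: print(z0,lo,k.sum(),np.round(np.percentile(l[k],[50,95,99,100]),0))
```

```text
50 -150 399 [-97. -96. -96. -96.]
50 -50 389 [-97. -96. -96. -96.]
50 50 587 [-97. -44. -41. -40.]
150 -150 542 [-97. -97. -96. -96.]
150 -50 534 [-97. -96. -96. -96.]
150 50 531 [-97. -96. -96. -96.]
250 -150 799 [-97. -97. -97. -96.]
250 -50 776 [-97. -97. -96. -96.]
250 50 534 [-97. -97. -96. -96.]
350 -150 1201 [-97. -97. -97. -97.]
350 -50 1144 [-97. -97. -97. -96.]
350 50 157 [-97. -97. -97. -96.]
450 -150 10121 [-149.  -98.  -97.  -97.]
450 -50 1609 [-104.  -97.  -97.  -97.]
```

The wall is 97 mm from the cylinder and the wrist reaches about 80 mm, so it fits. I'll move over the cylinder.

Scaled: 50 mm is 0.8, 40 mm is 0.64.

>>> creep_tool([
  [[0, 0, 0, 0.016, 0.32, 0, 70], [0, 0, 0, 0.032, 0.8, 0, 70], [0, 0, 0, 0.032, 0.8, 0, 70], [0, 0, 0, 0.032, 0.8, 0, 70], [0, 0, 0, 0.016, 0.64, 0, 70], [0, 0, 0, 0.0144, 0.32, 0, 70], [0, 0, 0, 0, 0.1648, 0, 70], [0, 0, 0, 0, 0, 0, 70]],
])

```text
time_s: 30.55
tcp_pos: [660.7, 210.2, 217.3]
eef_rot: [0.532, 0.847, -0.001, -0.001]
ft_force: [-0.5, 0.1, 0.2]
opening: 69.8
finger_force: 0.0
```

>>> creep_tool([
  [[0, 0, 0, 0, 0, 0, 70], [0, 0, 0, 0, 0, 0, 70], [0, 0, 0, 0, 0, 0, 70]],
])

```text
time_s: 30.92
tcp_pos: [660.8, 210.1, 218.8]
eef_rot: [0.532, 0.847, 0.0, 0.0]
ft_force: [0.6, 0.1, -0.0]
opening: 70.0
finger_force: 0.0
```

```bash
python3 -c "
from h import *
go(660,210.3,132)"
```

```text
tcp [660.8 210.1 218.8] delta tool [ 0.5 -0.6 86.8] x ang 115.72 tilt [0.0002 0.    ] q [ 0.14  0.36  1.46 -0.    1.32 -0.3 ] F [ 0.6  0.1 -0. ] op 70.0
```

Scaled: 25 mm is 0.4, 15 mm is 0.24.

>>> creep_tool([
  [[0, 0, 0, 0.008, -0.0096, 0.24, 70], [0, 0, 0, 0, 0, 0.4, 70], [0, 0, 0, 0, 0, 0.4, 70], [0, 0, 0, 0, 0, 0.24, 70], [0, 0, 0, 0, 0, 0.096, 70], [0, 0, 0, 0, 0, 0, 70], [0, 0, 0, 0, 0, 0, 70]],
])

```text
time_s: 31.8
tcp_pos: [661.0, 210.6, 133.7]
eef_rot: [0.532, 0.847, 0.001, 0.001]
ft_force: [0.1, -0.6, 0.5]
opening: 69.6
finger_force: 0.0
```

>>> creep_tool([
  [[0, 0, 0, 0, 0, 0, 45], [0, 0, 0, 0, 0, 0, 36], [0, 0, 0, 0, 0, 0, 32], [0, 0, 0, 0, 0, 0, 29], [0, 0, 0, 0, 0, 0, 27], [0, 0, 0, 0, 0, 0, 24], [0, 0, 0, 0, 0, 0, 24], [0, 0, 0, 0, 0, 0, 24]],
], grip_n=30)

```text
time_s: 32.8
tcp_pos: [660.5, 210.5, 132.7]
eef_rot: [0.532, 0.847, 0.0, 0.0]
ft_force: [-0.2, -0.7, 0.4]
opening: 26.7
finger_force: 29.6
```

```bash
python3 -c "
from h import *
go(407.5,185.5,200)
f=grab_frame('side');cv2.imwrite('pics/s9.png',f['image'][100:250,220:420,::-1].repeat(4,0).repeat(4,1))"
```

```text
tcp [660.5 210.5 132.7] delta tool [  87.3 -238.7  -67.4] x ang 115.73 tilt [0.0004 0.0001] q [ 0.15  0.45  1.51  0.    1.18 -0.3 ] F [-0.2 -0.7  0.4] op 26.7
```

View pics/s9.png

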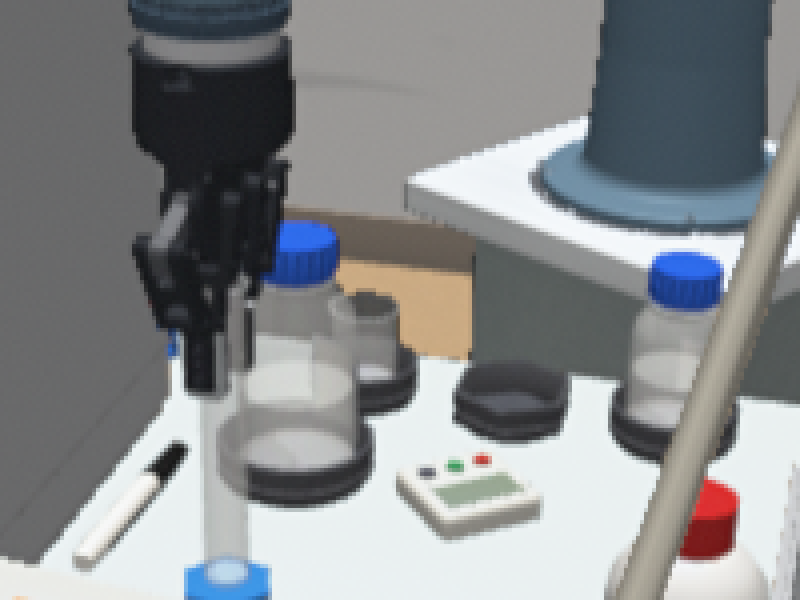

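The tube stands between the pads (crop (225,400)) with a 26.7 mm opening. I'll lift 45 mm and carry it round the left of the large bottle.

Scaled: -15 mm is -0.24, -10 mm is -0.16.

>>> creep_tool([
  [[0, 0, 0, 0, 0, -0.08, 24], [0, 0, 0, 0, 0, -0.24, 24], [0, 0, 0, 0, 0, -0.24, 24], [0, 0, 0, 0, 0, -0.16, 24], [0, 0, 0, 0, 0, 0, 24], [0, 0, 0, 0, 0, 0, 24]],
])

```text
time_s: 33.6
tcp_pos: [660.0, 210.4, 177.1]
eef_rot: [0.532, 0.847, -0.0, -0.0]
ft_force: [-0.0, 0.6, -1.3]
opening: 27.3
finger_force: 29.6
```

>>> creep_tool([
  [[0, 0, 0, 0.224, -0.16, 0, 24], [0, 0, 0, 0.4, -0.32, 0, 24], [0, 0, 0, 0.352, -0.272, 0, 24], [0, 0, 0, 0.16, -0.128, 0, 24], [0, 0, 0, 0, 0, 0, 24], [0, 0, 0, 0, 0, 0, 24]],
])

```text
time_s: 34.35
tcp_pos: [580.6, 250.3, 177.7]
eef_rot: [0.532, 0.847, 0.0, 0.0]
ft_force: [0.1, -0.8, -0.8]
opening: 27.0
finger_force: 29.8
```

```bash
python3 -c "
from h import *
go(407.5,185.5,178)"
```

```text
tcp [580.6 250.3 177.7] delta tool [  16.7 -184.    -0.5] x ang 115.7 tilt [ 0.0007 -0.    ] q [ 0.23  0.27  1.66 -0.    1.22 -0.22] F [ 0.1 -0.8 -0.8] op 27.0
```

Scaled: -45 mm is -0.72, -35 mm is -0.56.

>>> creep_tool([
  [[0, 0, 0, 0.032, -0.24, 0, 24], [0, 0, 0, 0.064, -0.56, 0, 24], [0, 0, 0, 0.064, -0.72, 0, 24], [0, 0, 0, 0.064, -0.72, 0, 24], [0, 0, 0, 0.0432, -0.48, 0, 24], [0, 0, 0, 0, -0.224, 0, 24], [0, 0, 0, 0, 0, 0, 24]],
])

```text
time_s: 35.22
tcp_pos: [407.2, 185.3, 177.8]
eef_rot: [0.532, 0.846, 0.0, 0.0]
ft_force: [0.4, 0.8, -1.5]
opening: 27.2
finger_force: 30.0
```

>>> creep_tool([
  [[0, 0, 0.025, 0, 0, 0, 24], [0, 0, 0.045, 0, 0, 0, 24], [0, 0, 0.05, 0, 0, 0, 24], [0, 0, 0.045, 0, 0, 0, 24], [0, 0, 0, 0, 0, 0, 24], [0, 0, 0, 0, 0, 0, 24], [0, 0, 0, 0, 0, 0, 24]],
])

```text
time_s: 36.1
tcp_pos: [407.2, 185.7, 177.5]
eef_rot: [0.664, 0.748, 0.0, 0.0]
ft_force: [0.5, 0.5, -1.2]
opening: 27.1
finger_force: 30.0
```

Run:
```python
from h import *
go(407.5,185.5,139)
f=grab_frame('side');o=env.get_obs();t=o["tcp_pos"]
print("tcp",t,"foot expected px",proj(f,[t[0],t[1],t[2]-126.7]),"nest centre px z26",proj(f,[407.5,185.5,26]))
cv2.imwrite('pics/s10.png',f['image'][110:230,250:450,::-1].repeat(4,0).repeat(4,1))
big=cv2.resize(f["image"],None,fx=6,fy=6,interpolation=cv2.INTER_CUBIC);h=cv2.cvtColor(big,cv2.COLOR_RGB2HSV).astype(int)
m=((h[...,0]>95)&(h[...,0]<125)&(h[...,1]>90)).astype(np.uint8); n,l,s,ce=cv2.connectedComponentsWithStats(m)
e=proj(f,[t[0],t[1],t[2]-126.7]); i=min([i for i in range(1,n) if s[i,4]>500],key=lambda i:np.hypot(*(ce[i]/6-e)))
k=cv2.convexHull(max(cv2.findContours((l==i).astype(np.uint8),0,1)[0],key=cv2.contourArea))[:,0]
w=world(f,(k[:,0]+.5)/6-.5,(k[:,1]+.5)/6-.5,t[2]-126.7)[:,:2].astype(np.float32); a=cv2.approxPolyDP(w[:,None],2.5,True)[:,0]; d=np.roll(a,-1,0)-a
print(ce[i]/6,np.round(a).tolist(),[(round(float(np.hypot(*v))),round(float(np.degrees(np.arctan2(v[1],v[0]))%60),1)) for v in d])
```

```text
tcp [407.2 185.7 177.5] delta tool [-0.3  0.3 38.5] x ang 96.85 tilt [0.0001 0.    ] q [ 0.17 -0.18  2.12  0.    1.2   0.05] F [ 0.5  0.5 -1.2] op 27.1
tcp [407.09359539 185.72120331 177.50316854] foot expected px [347.7 185.4] nest centre px z26 [347.1 194.6]
[348.38247243 188.57902883] [[406.0, 163.0], [386.0, 188.0], [385.0, 196.0], [394.0, 208.0], [420.0, 222.0], [442.0, 211.0], [441.0, 186.0], [427.0, 173.0]] [(32, 8.3), (7, 36.7), (15, 54.5), (30, 27.6), (24, 31.9), (25, 27.9), (18, 43.9), (24, 24.4)]
```

View pics/s10.png

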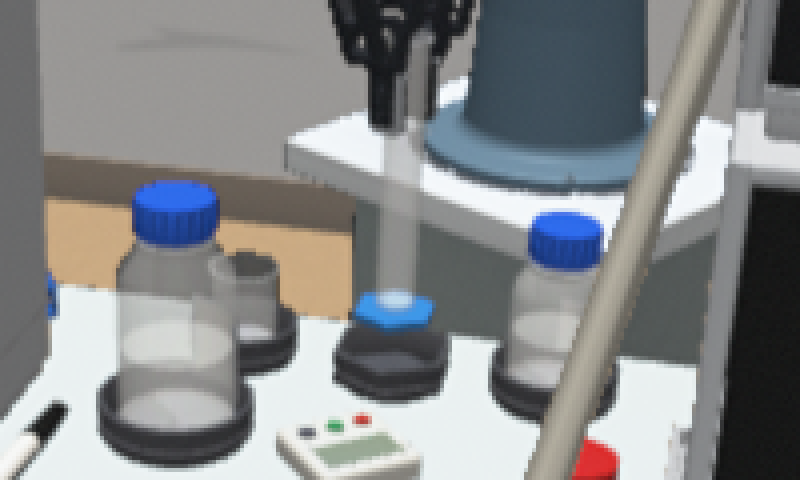

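The foot (crop (394,310)) hangs centred over the hex nest (crop (391,355)), with its edges at about 29° against 31° for the nest. I'll lower it in.

Scaled: 10 mm is 0.16, 8 mm is 0.128.

>>> creep_tool([
  [[0, 0, 0, -0.0032, 0.0048, 0.128, 24], [0, 0, 0, 0, 0, 0.16, 24], [0, 0, 0, 0, 0, 0.128, 24], [0, 0, 0, 0, 0, 0.08, 24], [0, 0, 0, 0, 0, 0.048, 24], [0, 0, 0, 0, 0, 0.032, 24], [0, 0, 0, 0, 0, 0, 24], [0, 0, 0, 0, 0, 0, 24]],
])

```text
time_s: 37.15
tcp_pos: [407.4, 185.6, 141.7]
eef_rot: [0.664, 0.748, 0.0, 0.0]
ft_force: [0.5, 1.1, -0.6]
opening: 27.1
finger_force: 29.9
```

>>> creep_tool([
  [[0, 0, 0, 0, 0, 0.0112, 24], [0, 0, 0, 0, 0, 0.0112, 24], [0, 0, 0, 0, 0, 0, 24], [0, 0, 0, 0, 0, 0, 24]],
])

```text
time_s: 37.65
tcp_pos: [407.2, 185.6, 140.1]
eef_rot: [0.664, 0.748, 0.0, -0.0]
ft_force: [0.7, 0.6, -1.5]
opening: 26.8
finger_force: 29.9
```

Scaled: 0.6 mm is 0.0096.

>>> creep_tool([
  [[0, 0, 0, 0, 0, 0.0096, 24], [0, 0, 0, 0, 0, 0, 24], [0, 0, 0, 0, 0, 0, 24]],
])

```text
time_s: 38.02
tcp_pos: [407.2, 185.6, 139.5]
eef_rot: [0.664, 0.748, -0.0, -0.0]
ft_force: [-0.3, 0.3, -1.0]
opening: 26.7
finger_force: 29.9
```

>>> creep_tool([
  [[0, 0, 0, 0, 0, 0.0096, 24], [0, 0, 0, 0, 0, 0, 24], [0, 0, 0, 0, 0, 0, 24]],
])

```text
time_s: 38.4
tcp_pos: [407.2, 185.6, 138.9]
eef_rot: [0.664, 0.748, -0.0, -0.0]
ft_force: [-0.9, 0.5, -0.6]
opening: 27.2
finger_force: 29.9
```

>>> creep_tool([
  [[0, 0, 0, 0, 0, 0.008, 24], [0, 0, 0, 0, 0, 0, 24], [0, 0, 0, 0, 0, 0, 24]],
])

```text
time_s: 38.78
tcp_pos: [407.4, 185.6, 138.6]
eef_rot: [0.664, 0.748, 0.0, 0.0]
ft_force: [-0.6, -0.4, 0.9]
opening: 26.8
finger_force: 30.0
```

Scaled: -20 mm is -0.32, -10 mm is -0.16.

>>> creep_tool([
  [[0, 0, 0, 0, 0, 0, 30], [0, 0, 0, 0, 0, 0, 34], [0, 0, 0, 0, 0, 0, 45], [0, 0, 0, 0, 0, 0, 60], [0, 0, 0, 0, 0, 0, 70], [0, 0, 0, 0, 0, 0, 70], [0, 0, 0, 0, 0, -0.16, 70], [0, 0, 0, 0, 0, -0.32, 70]],
])

```text
time_s: 39.78
tcp_pos: [406.8, 185.5, 168.6]
eef_rot: [0.664, 0.748, -0.001, -0.001]
ft_force: [0.2, 0.7, 0.0]
opening: 69.7
finger_force: 0.0
```

>>> creep_tool([
  [[0, 0, 0, 0, 0, -0.64, 70], [0, 0, 0, 0, 0, -0.64, 70], [0, 0, 0, 0, 0, -0.32, 70], [0, 0, 0, 0, 0, 0, 70], [0, 0, 0, 0, 0, 0, 70]],
])

```text
time_s: 40.4
tcp_pos: [406.7, 185.5, 267.5]
eef_rot: [0.664, 0.748, -0.001, -0.0]
ft_force: [-0.5, 0.2, -1.1]
opening: 70.0
finger_force: 0.0
```

```bash
python3 -c "
from h import *
go(407.5,185.5,270)
f=grab_frame('side');cv2.imwrite('pics/s11.png',f['image'][110:250,250:450,::-1].repeat(4,0).repeat(4,1))"
```

```text
tcp [406.7 185.5 267.5] delta tool [-0.1  0.8 -2.5] x ang 96.82 tilt [-0.0015 -0.0003] q [ 0.17 -0.28  2.03  0.    1.39  0.05] F [-0.5  0.2 -1.1] op 70.0
```

View pics/s11.png

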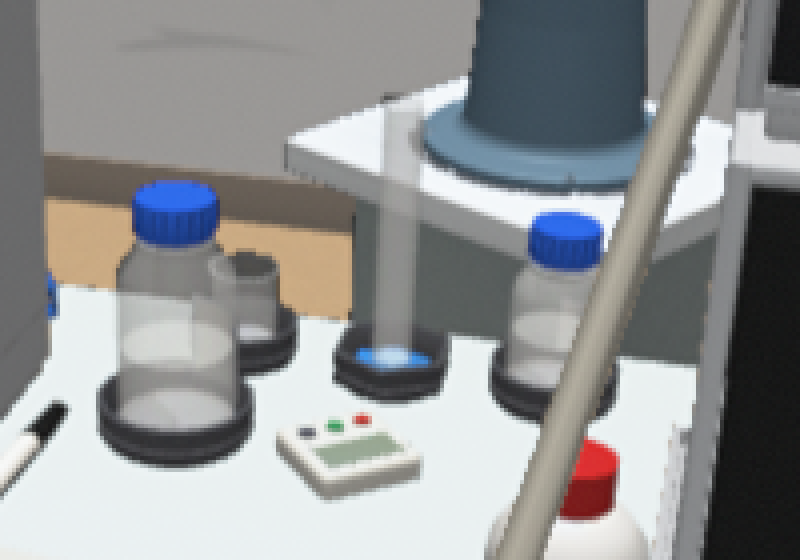

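All four stand in their nests, with the foot inside the hex bore at crop (393,357) and the timer undisturbed. I'll do a quick check that the cylinder is plumb, then hand in.

Run:
```python
from h import *
f=grab_frame('side'); d=proj(f,[407.3,185.6,183])-proj(f,[407.3,185.6,12]); print("expected top-foot px",d,"seen ~[1.8,-65]")
if abs(d[0]-1.8)<2.5: print(ticket.finish_job())
```

```text
expected top-foot px [  3.4 -65.8] seen ~[1.8,-65]
the job is handed in; nothing more can be done
None
```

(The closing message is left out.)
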